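# Press a plug home with the ratchet hand press and unlock it

### The arm

A 6-joint arm with a two-finger parallel gripper is mounted at the origin on a cart in front of the work surface, level with it; the furniture and walls round the work are solid. World frame = base frame: x ahead of the robot, y to its left, z up, the work surface at z = 0. Lengths are in m, angles in rad, forces in N, time in s.
With the tool pointing down it reaches from about 0.325 to 0.775 m from the base axis. Payload 5.5 kg.
Tool frame: the origin (TCP) lies where the fingers leave the gripper's body, on its centre line; the fingertips stand 80 mm ahead of it and the grasp point (between the pads) lies 61 mm ahead of it; z points along the fingers, y is the line along which they close (so a half turn about z gives the same grasp; the last joint's range is limited). The gripper opens to 88 mm and grips with 3 to 60 N. Pads are 20 mm wide; open, the fingers measure 115 mm over their backs; the gripper's body (75 mm by 178 mm) begins 61 mm behind the grasp point.
Start: joints at [-1.28, 0.091, 1.231, -0, 1.82, -0.057], TCP at [0.204, -0.564, 0.303] pointing down, gripper open.
Joint ranges: [-2.87, 2.87], [-0.86, 2.18], [0.17, 2.46], [-1.51, 4.65], [0.06, 2.69], [-2.65, 2.65]. Speed limits (rad/s): [2.57, 2.57, 3.01, 3.14, 3.14, 3.14].

### API

Orientations are given as a unit quaternion [w, x, y, z].
In Python, from cell import manip gives the robot as it stands.
- The arm moves only by the tool drive_tool, never from a script. Its argument "plan" is a list of rows, each an object of numbers: "rx", "ry", "rz": the turn, a rotation vector about the tool's x, y, z in degrees; "tx", "ty", "tz": the shift along the tool's x, y, z in mm; "fingers": the finger opening in mm, from 0 to 87.8. In form: [{"rx": .., "ry": .., "rz": .., "tx": .., "ty": .., "tz": .., "fingers": ..}, ...]. A call has 1 to 10 rows; each row is the pose to reach, as a shift and turn from the pose commanded when the call began, along the tool's axes at that moment; what a row does not reach only later rows make up. A row lasts 1/12 s, in which the tool goes at most 41.7 mm and 7.16 degrees, less where a joint would pass 70% of its speed; a pose out of reach is approached as far as the arm can. A call with a gripper value outside its range is refused whole. The fingers move at their own pace and stop on an object; "squeeze" is the grip in N (left out, the last holds). Time passes only in rows, so rows that repeat a pose let the fingers close. It gives the time, the measured TCP pose, the force, the opening and the grip force at its end, in the units of the state.
- manip.get_state(): the state, without advancing time (a new reading comes with each control period).
- manip.grab_frame(name): name is "scene" or "top" or "wrist"; returns (picture, depth): 400x640x3 uint8, red, green, blue; 400x640 float32, m along the optical axis (not along the pixel's ray), 0 where there is no reading.
- manip.calibration(name): a dict with "fx", "fy", "cx", "cy" (pixels), "k1" (the pictures are not rectified: a ray, as slopes to the right and down, at radius r is drawn at 1 + k1 r^2 times it, then the intrinsics apply), "rvec" (rotation vector, rad) and "tvec" (3), from world to camera coordinates, as OpenCV has them. Camera axes: x right, y down, z forward; pixel columns grow to the right and rows downward; lengths in m; the calibration is good to about 2 mm. A picture is of the moment at which its call begins: read the wrist's pose just before it. calibration takes no time and is no camera call; for the wrist camera it gives the pose at the moment of the call.
- manip.close_job(): hands the job in; it is judged then, once.
Trained networks look in the newest picture that a camera, given by its name, has taken for a name from the list of things; names that differ only in an ending like _2 or _b are one class to them, and where a whole thing is asked for, a point or a joint stands for the part that bears it (a point fixed in the world has none). Each returns a list of dicts, best first, with "conf" (0 to 1); they miss things now and then, are a little off and sometimes report something else, mostly with a low value. They report only what shows in the picture. A call takes as long as a camera call. They do not tell look-alikes from the thing itself.
- manip.search_frame(target, camera): "location" ([column, row] in pixels, amid what is visible of it).
- manip.landmark_of(target, camera): "location" ([column, row] in pixels: a listed point, or the origin of a listed thing).
The state is a dict: "time_s": time; "joints": joint angles; "joint_vel": joint speeds; "effort": joint torques, N m; "tool_pos": TCP position; "tcp_rot": TCP orientation; "force": force on the tool from outside, world axes, zero at the start; "moment": the same for the moment, N m; "opening": finger opening in m; "grasp_force": force on a finger pad.
Only numpy, scipy, OpenCV 4.12 (cv2) and the standard library are available. Lean on these libraries where they do the work, as an engineer would, in place of code of your own. Each camera call takes 0.05 s, during which the arm holds its last target. There are 200 camera calls.

### The job

Squeeze the two handles of the small ratchet press together, gently, until the wooden plug is pushed flush into its block, and let go so that the ratchet holds the press shut on its own. Then gently press the thumb tab at the end of the one handle straight down, which pushes its toothed strip sideways out of the ratchet, so that the press springs fully open, and leave the finished block on its bed. Do not touch the block or plug with the gripper, and leave the other things where they are.

Things in the scene. Friction and masses are not known exactly. Their poses are not given: they have to be found in the camera images.
- press: Steel scissor press, foot plate 150x92x10 mm screwed down, two crossed legs on an upright pivot. Origin on the work surface under the pivot; x points from it to the jaws (handles on the -x side), y is the line along which handles and jaws close, z up. The legs are geared: both swing alike; a spring opens them (3 N a handle). More than 25 N on a leg (handle or tab) counts as forcing it.
- handle_l (a point): Pinch point of the handle with the toothed strip and tab, on the press's +y side: 100 mm from the pivot, 53 mm above the surface, middle of a black grip 12 mm thick, 18 mm tall, 42 mm long (86 to 128 mm from the pivot), nothing below it. Pinch both handles from outside: 68 mm over the outsides when open. To handle_r: 56 mm fully open; 40, 35 or 31 mm when the ratchet's 1st, 2nd or 3rd tooth holds.
- handle_r (a point): The same point on the plain handle, on the press's -y side. Squeezing home takes 8 to 18 N at each handle, tooth drag included; on letting go the handles spring back to the last tooth passed.
- tab (a point): Centre of the top of the ribbed steel thumb tab (22 mm along, 18 mm across) just beyond the end of the +y handle, 142 mm from the pivot, 75 mm above the surface, end of the springy toothed strip. About 5 mm down (4 to 8 N) frees the teeth and the legs spring open, the slippery tab sliding 12 to 20 mm outward (+y) under the finger. A hard stop follows about 11 mm down.
- press_bed (a point): Middle of the bed between the jaws, 50 mm from the pivot, 34 mm above the surface; the block stands on it.
- block: Light wooden block 32x30x28 mm, loose on the bed between the jaws; origin at the centre of its underside, z up, y roughly along the press's y. A dark round 12 mm plug stands out of its +y face.
- plug (a joint): How far the plug stands out of its block, m: 0 = flush, 0.0045 to 0.007 at the start. It stays wherever it is pushed.
- pencil: Red pencil 169 mm long lying beside the press (bystander); origin at its middle.
- piece_i: Dark wood off-cut 42 x 62 x 25 mm beside the press (bystander); origin at the centre of its underside.
- leg_l: Leg with the handle, strip and tab and the -y jaw, which carries a screw-set pad standing out of it by an amount not told (0 to 3.5 mm), so the handle position at which the plug is home differs and must be felt: the handles stop yielding (39 to 49 mm over the outsides) and the force rises steeply. Origin on the surface under the pivot.
- leg_r: Leg with the plain handle and the flat +y jaw, which pushes the plug. Origin on the surface under the pivot.
- sanding_block: Cork sanding block 51x78x30 mm to the right of the press (bystander); origin at the centre of its underside.
Mind the look-alikes: they are no part of the job. What is meant by the block is not purple or yellow, and is the smaller of those in its own colour.

How it is judged:
By the outcome, as a careful person would: the job done as asked, in the order asked, and still so for the second after the job is handed in, with the robot touching nothing.
It also fails if it takes over 43 s, if anything falls off the work surface, if the arm or the gripper's body presses on something with over 40 N, if the wrist force passes 120 N, or if a joint passes its speed limit or range.

## Working session

There is one attempt and no reset: what is moved stays moved. The work goes in short steps, Python scripts to look and compute and a tool call to move; the robot and the scene stay as the last step left them, time stands still between calls to the robot, and variables do not carry over. Pictures are saved under pics/ and viewed, at most 10 in all, crops included, and the job is handed in when it is done.

Besides the shell and the picture viewer there is one more tool, called after "Request:" by a JSON object that holds its "method" and its "body", one argument or row to a line. drive_tool: Moves the arm, as the interface text tells. Its arguments: {"type":"object","properties":{"plan":{"type":"array"},"squeeze":{"type":"number"}},"required":["plan"]}

```bash
mkdir -p pics; ls; cat > h.py <<'E'
import numpy as np, cv2
from cell import manip
def cal(n):
    c=manip.calibration(n); K=np.array([[c['fx'],0,c['cx']],[0,c['fy'],c['cy']],[0,0,1.]])
    R=cv2.Rodrigues(np.array(c['rvec'],float))[0]; t=np.array(c['tvec'],float)
    return K,np.array([c['k1'],0,0,0,0.]),R,t
def ray(C,px):
    K,d,R,t=C
    u=cv2.undistortPoints(np.array([[px]],float),K,d)[0,0]
    return -R.T@t, R.T@np.array([u[0],u[1],1.])   # origin, dir (unit depth)
def atz(C,px,z):
    o,d=ray(C,px); return o+d*(z-o[2])/d[2]
def tri(obs):
    A=np.zeros((3,3));b=np.zeros(3)
    for C,px in obs:
        o,d=ray(C,px); d=d/np.linalg.norm(d); P=np.eye(3)-np.outer(d,d); A+=P;b+=P@o
    x=np.linalg.solve(A,b)
    return x,[np.linalg.norm((np.eye(3)-np.outer(d,d)/(d@d))@(x-o)) for o,d in (ray(C,p) for C,p in obs)]
def proj(C,X):
    K,d,R,t=C
    return cv2.projectPoints(np.atleast_2d(X).astype(float),cv2.Rodrigues(R)[0],t,K,d)[0][:,0]
def save(n,im): cv2.imwrite('pics/'+n+'.png',cv2.cvtColor(im,cv2.COLOR_RGB2BGR))
E
python3 - <<'E'
from h import *
for n in ('scene','top'):
    im,de=manip.grab_frame(n); save(n+'0',im)
    C=cal(n); print(n,'cam at',(-C[2].T@C[3]).round(3))
    for t in ('press','handle_l','handle_r','tab','press_bed','block','plug','pencil','piece_i','sanding_block'):
        r=manip.landmark_of(t,n); print(t,[(np.round(a['location']).tolist(),round(a['conf'],2)) for a in r[:4]])
print(manip.get_state())
E
```

```text
pics
scene cam at [0.218 0.454 0.45 ]
press [([292.0, 205.0], 0.67)]
handle_l [([330.0, 190.0], 0.74), ([316.0, 204.0], 0.69)]
handle_r [([330.0, 190.0], 0.74), ([316.0, 204.0], 0.69)]
tab [([329.0, 197.0], 0.45)]
press_bed [([274.0, 190.0], 0.88), ([276.0, 192.0], 0.59)]
block [([319.0, 276.0], 0.95), ([356.0, 250.0], 0.84), ([274.0, 189.0], 0.64), ([319.0, 254.0], 0.62)]Traceback (most recent call last):
  File "<stdin>", line 6, in <module>
ValueError: it knows: block, handle, leg, pencil, piece, press, press_bed, sanding_block, tab
```

```bash
python3 - <<'E'
from h import *
for n in ('top',):
    im,de=manip.grab_frame(n); save(n+'0',im)
    C=cal(n); print(n,'cam at',(-C[2].T@C[3]).round(3))
    for t in ('press','handle_l','tab','press_bed','block','pencil','piece_i','sanding_block'):
        r=manip.landmark_of(t,n); print(t,[(np.round(a['location'],1).tolist(),round(a['conf'],2)) for a in r[:5]])
s=manip.get_state();print(s['time_s'],s['tool_pos'],s['tcp_rot'],s['opening'])
E
```

```text
top cam at [ 0.425 -0.243  1.167]
press [([345.8, 171.9], 0.64)]
handle_l [([324.2, 207.1], 0.87), ([346.5, 207.3], 0.65)]
tab [([315.8, 225.6], 0.64), ([349.0, 143.0], 0.64)]
press_bed [([347.8, 143.2], 0.91), ([298.2, 146.0], 0.49)]
block [([241.0, 238.0], 0.94), ([275.3, 224.5], 0.68), ([348.4, 144.9], 0.6), ([298.5, 256.3], 0.59)]
pencil [([381.8, 155.8], 0.76)]
piece_i [([297.2, 148.2], 0.91)]
sanding_block [([416.7, 166.7], 0.8)]
0.8 [ 0.20449797 -0.56407785  0.30265726] [ 1.40741133e-05  9.84917234e-01  1.73026132e-01 -2.25320242e-06] 0.0878417584212827
```

View pics/scene0.png

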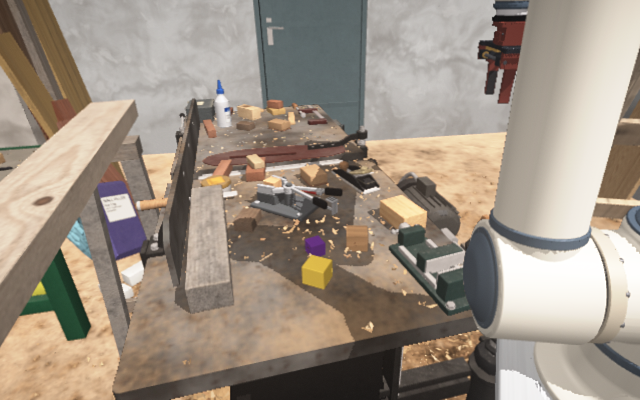

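View pics/top0.png

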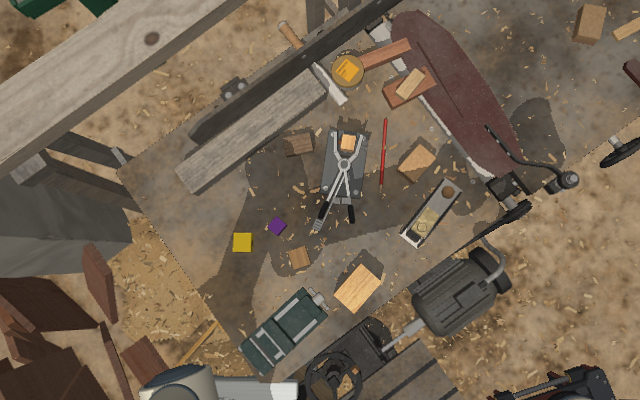

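Scene and top: the press stands at top px (344,165) with its jaws up at (348,143) and the handle grips at (324,207) and (351,213). The tab is at (317,227). Block candidates are yellow (241,240), purple (277,226), a larger wooden one (299,258) and the small wooden one in the jaws (348,143), which is my choice. Bystanders are the pencil (383,152), the off-cut (298,142) and the sanding block (417,160).

```bash
python3 - <<'E'
from h import *
C=cal('top')
for n,p,z in (('pivot',(344,165),.05),('hl',(324.2,207.1),.053),('hr',(346.5,207.3),.053),('hr2',(351,213),.053),('tab',(315.8,225.6),.075),('bed',(347.8,143.2),.034),('origin',(345.8,171.9),0),('block',(348.4,144.9),.034),('pencil',(383,152),0),('pen_end',(382,185),0),('offcut',(297,148),0),('block2',(299,257),0.015),('purple',(277,226),.015)):
    print(n,atz(C,p,z).round(4))
s=manip.get_state()
import scipy.spatial.transform as T
print(T.Rotation.from_quat(np.array(s['tcp_rot'])[[1,2,3,0]]).as_matrix().round(3))
W=cal('wrist'); print('wrist cam',(-W[2].T@W[3]).round(3),W[2].round(3))
E
python3 - <<'E'
import cv2
im=cv2.imread('pics/top0.png')[110:250,280:400]
cv2.imwrite('pics/crop0.png',cv2.resize(im,None,fx=4,fy=4,interpolation=3))
E
```

```text
pivot [ 0.6163 -0.2584  0.05  ]
hl [ 0.5238 -0.2166  0.053 ]
hr [ 0.5239 -0.2645  0.053 ]
hr2 [ 0.5117 -0.2742  0.053 ]
tab [ 0.4827 -0.2     0.075 ]
bed [ 0.6679 -0.2666  0.034 ]
origin [ 0.609  -0.2633  0.    ]
block [ 0.6641 -0.268   0.034 ]
pencil [ 0.6554 -0.3473  0.    ]
pen_end [ 0.5798 -0.345   0.    ]
offcut [ 0.6632 -0.1516  0.    ]
block2 [ 0.4165 -0.1616  0.015 ]
purple [ 0.484  -0.1115  0.015 ]
[[ 0.94   0.341  0.   ]
 [ 0.341 -0.94  -0.   ]
 [-0.     0.    -1.   ]]
wrist cam [ 0.266 -0.542  0.384] [[ 0.339 -0.941  0.   ]
 [-0.912 -0.329  0.246]
 [-0.231 -0.083 -0.969]]
```

View pics/crop0.png

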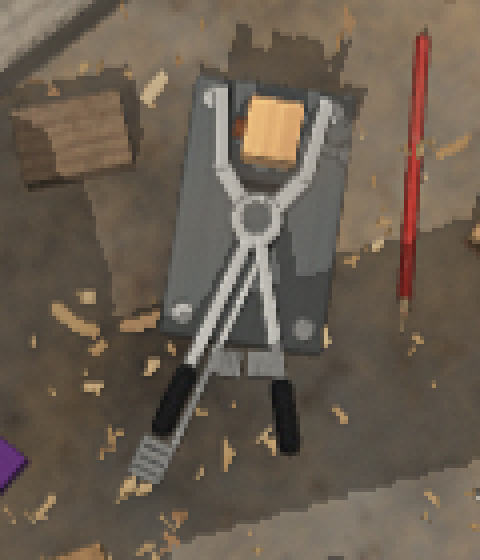

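The close crop confirms the small wooden block between the jaws at crop (275,130), with its dark plug on the left (+y) side at (240,128). The tab is at (152,458), and the grips are at (174,400) and (286,415). Next I bring the wrist camera over it.

Request:
{"method": "drive_tool", "body": {
  "plan": [
    {"tx": 423, "ty": -181, "tz": 20, "rz": 28},
    {"tx": 423, "ty": -181, "tz": 20, "rz": 28},
    {"tx": 423, "ty": -181, "tz": 20, "rz": 28},
    {"tx": 423, "ty": -181, "tz": 20, "rz": 28},
    {"tx": 423, "ty": -181, "tz": 20, "rz": 28},
    {"tx": 423, "ty": -181, "tz": 20, "rz": 28},
    {"tx": 423, "ty": -181, "tz": 20, "rz": 28},
    {"tx": 423, "ty": -181, "tz": 20, "rz": 28},
    {"tx": 423, "ty": -181, "tz": 20, "rz": 28},
    {"tx": 423, "ty": -181, "tz": 20, "rz": 28}
  ]
}}

```text
schema error: expected keys rx, ry, rz, tx, ty, tz, fingers
```

```bash
cat > look.py <<'E'
import sys,pickle
from h import *
nm=sys.argv[1]; C=cal('wrist'); im,de=manip.grab_frame('wrist'); save(nm,im)
s=manip.get_state(); print(np.round(s['tool_pos'],4),np.round(s['joint_vel'],3).max())
o={}
for t in ('handle_l','tab','press_bed','press','block'):
    r=manip.landmark_of(t,'wrist'); o[t]=[(a['location'],a['conf']) for a in r[:4]]
    print(t,[(np.round(p,1).tolist(),round(c,2)) for p,c in o[t]])
pickle.dump((C,o,de),open(nm+'.pkl','wb'))
E
python3 look.py w1
```

```text
[ 0.2045 -0.5641  0.3027] 0.001
handle_l []
tab []
press_bed []
press []
block []
```

Request:
{"method": "drive_tool", "body": {
  "plan": [
    {"rx": 0, "ry": 0, "rz": 28, "tx": 423, "ty": -181, "tz": 20, "fingers": 87},
    {"rx": 0, "ry": 0, "rz": 28, "tx": 423, "ty": -181, "tz": 20, "fingers": 87},
    {"rx": 0, "ry": 0, "rz": 28, "tx": 423, "ty": -181, "tz": 20, "fingers": 87},
    {"rx": 0, "ry": 0, "rz": 28, "tx": 423, "ty": -181, "tz": 20, "fingers": 87},
    {"rx": 0, "ry": 0, "rz": 28, "tx": 423, "ty": -181, "tz": 20, "fingers": 87},
    {"rx": 0, "ry": 0, "rz": 28, "tx": 423, "ty": -181, "tz": 20, "fingers": 87},
    {"rx": 0, "ry": 0, "rz": 28, "tx": 423, "ty": -181, "tz": 20, "fingers": 87},
    {"rx": 0, "ry": 0, "rz": 28, "tx": 423, "ty": -181, "tz": 20, "fingers": 87},
    {"rx": 0, "ry": 0, "rz": 28, "tx": 423, "ty": -181, "tz": 20, "fingers": 87},
    {"rx": 0, "ry": 0, "rz": 28, "tx": 423, "ty": -181, "tz": 20, "fingers": 87}
  ]
}}

```text
time_s: 1.93
tool_pos: [0.5034, -0.2839, 0.2851]
tcp_rot: [0.0, 0.998, -0.07, 0.0]
force: [0.7, -0.3, 0.1]
opening: 0.0865
grasp_force: 0.0
```

```bash
python3 look.py w1
```

```text
[ 0.5077 -0.2785  0.2841] 0.026
handle_l [([304.6, 180.8], 0.86), ([248.4, 179.1], 0.63)]
tab [([231.6, 229.9], 0.57)]
press_bed [([437.5, 45.1], 0.54)]
press [([283.9, 75.1], 0.75)]
block [([226.2, 268.1], 0.9), ([273.4, 18.2], 0.83), ([174.5, 218.6], 0.82), ([122.6, 259.9], 0.73)]
```

Request:
{"method": "drive_tool", "body": {
  "plan": [
    {"rx": 0, "ry": 0, "rz": 0, "tx": 33, "ty": -55, "tz": 20, "fingers": 87},
    {"rx": 0, "ry": 0, "rz": 0, "tx": 33, "ty": -55, "tz": 20, "fingers": 87},
    {"rx": 0, "ry": 0, "rz": 0, "tx": 33, "ty": -55, "tz": 20, "fingers": 87},
    {"rx": 0, "ry": 0, "rz": 0, "tx": 33, "ty": -55, "tz": 20, "fingers": 87}
  ]
}}

```text
time_s: 2.57
tool_pos: [0.542, -0.2365, 0.2644]
tcp_rot: [0.0, 0.998, -0.071, -0.001]
force: [-0.3, 0.3, 0.2]
opening: 0.0872
grasp_force: 0.0
```

```bash
python3 look.py w2
```

```text
[ 0.5418 -0.2371  0.2651] 0.002
handle_l [([363.9, 219.3], 0.96), ([301.1, 216.5], 0.76)]
tab [([291.5, 269.9], 0.79)]
press_bed []
press [([333.8, 108.1], 0.86)]
block [([329.6, 48.3], 0.93), ([159.7, 292.8], 0.73), ([271.3, 300.8], 0.68), ([215.6, 249.6], 0.54)]
```

View pics/w2.png

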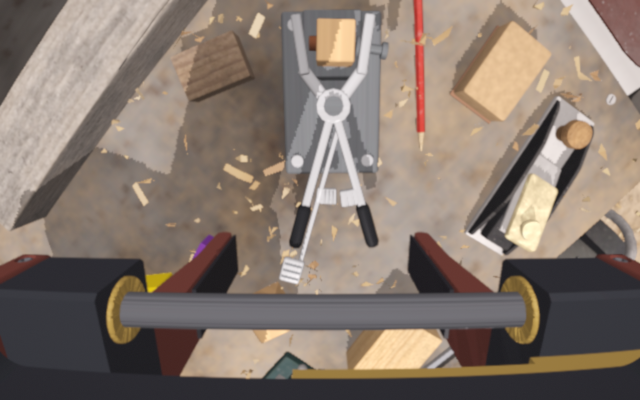

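Wrist picture: pivot (333,106), left grip (302,226), right grip (367,226), tab (292,270), block (336,42) with its plug at (315,43). The pencil is at (420,70).

```bash
python3 - <<'E'
from h import *; import pickle
C1,o1,_=pickle.load(open('w1.pkl','rb'));C2,o2,d2=pickle.load(open('w2.pkl','rb'));T=cal('top')
g=lambda o,k,i=0:o[k][i][0]
for n,L in (('hl',[(C1,g(o1,'handle_l',1)),(C2,g(o2,'handle_l',1))]),('hr',[(C1,g(o1,'handle_l',0)),(C2,g(o2,'handle_l',0))]),
 ('tab',[(C1,g(o1,'tab')),(C2,g(o2,'tab'))]),('press',[(C1,g(o1,'press')),(C2,g(o2,'press'))]),('block',[(C1,g(o1,'block',1)),(C2,g(o2,'block'))])):
    x,e=tri(L); print(n,x.round(4),np.round(e,4))
    tp={'hl':(324.2,207.1),'tab':(315.8,225.6),'block':(348.4,144.9),'press':(345.8,171.9),'hr':(350,207.5)}[n]
    x,e=tri(L+[(T,tp)]); print('  +top',x.round(4),np.round(e,4))
def dz(px):
    o,d=ray(C2,px); u,v=map(int,np.round(px)); return (o+d*d2[v,u]).round(4)
for n,p in (('pivot',(333,106)),('hl',(301,218)),('hl2',(303,226)),('hr',(364,219)),('hr2',(367,226)),('tab',(292,270)),('blocktop',(338,40)),('plate1',(293,162)),('plate2',(368,161)),('hlf',(297,243)),('hrf',(373,242))):
    print(n,dz(p))
E
```

```text
hl [ 0.5205 -0.214   0.0392] [0.0004 0.0004]
  +top [ 0.5234 -0.2163  0.0512] [0.0013 0.0013 0.0007]
hr [ 0.5146 -0.2697  0.0572] [0.0003 0.0003]
  +top [ 0.5201 -0.2703  0.0771] [0.0024 0.0022 0.0017]
tab [ 0.4851 -0.2015  0.0796] [0.0014 0.0014]
  +top [ 0.483  -0.2001  0.0742] [0.0014 0.0017 0.0003]
press [ 0.6148 -0.2597 -0.0025] [0.0016 0.0016]
  +top [ 0.614  -0.2608 -0.0121] [0.0034 0.0019 0.004 ]
block [ 0.6654 -0.2613  0.0201] [0.0001 0.0001]
  +top [ 0.6633 -0.2637  0.0319] [0.0017 0.003  0.0045]
pivot [ 0.614  -0.2559  0.0625]
hl [ 0.5251 -0.2158  0.0612]
hl2 [ 0.5177 -0.2164  0.0612]
hr [ 0.5166 -0.2697  0.0618]
hr2 [ 0.5101 -0.2715  0.0625]
tab [ 0.484  -0.2022  0.075 ]
blocktop [ 0.6631 -0.2666  0.0615]
plate1 [ 0.5685 -0.2119  0.0131]
plate2 [ 0.5591 -0.2842  0.0134]
hlf [ 0.5029 -0.2086  0.0614]
hrf [ 0.4946 -0.2751  0.0624]
```

Request:
{"method": "drive_tool", "body": {
  "plan": [
    {"rx": 0, "ry": 0, "rz": -1, "tx": -22.5, "ty": 10.5, "tz": 30, "fingers": 87},
    {"rx": 0, "ry": 0, "rz": -1, "tx": -22.5, "ty": 10.5, "tz": 60, "fingers": 87},
    {"rx": 0, "ry": 0, "rz": -1, "tx": -22.5, "ty": 10.5, "tz": 85, "fingers": 87},
    {"rx": 0, "ry": 0, "rz": -1, "tx": -22.5, "ty": 10.5, "tz": 85, "fingers": 87},
    {"rx": 0, "ry": 0, "rz": -1, "tx": -22.5, "ty": 10.5, "tz": 85, "fingers": 87}
  ]
}}

```text
time_s: 3.28
tool_pos: [0.518, -0.2432, 0.179]
tcp_rot: [-0.001, 0.998, -0.062, -0.001]
force: [-0.5, -1.3, 1.4]
opening: 0.0868
grasp_force: 0.0
```

```bash
python3 - <<'E'
from h import *
C=cal('wrist'); im,de=manip.grab_frame('wrist')
s=manip.get_state(); p=np.array(s['tool_pos']); print(p.round(4),s['tcp_rot'])
K,d,R,t=C
# point cloud in tool-ish coordinates relative to TCP
vv,uu=np.mgrid[0:400,0:640]; uv=np.stack([uu,vv],-1).reshape(-1,1,2).astype(float)
n=cv2.undistortPoints(uv,K,d)[:,0]; z=de.reshape(-1)
X=(np.c_[n*z[:,None],z]-t)@R; col=im.reshape(-1,3).astype(int)
w,x,y,_=s['tcp_rot']; a=2*np.arctan2(y,x); ex=np.array([np.cos(a),np.sin(a),0]); ey=np.array([np.sin(a),-np.cos(a),0])
Q=np.c_[(X-p)@ex,(X-p)@ey,X[:,2]]*1000
m=(z>0)&(np.abs(Q[:,1])<60)&(Q[:,2]>55)&(Q[:,2]<66)&(Q[:,0]>-60)&(Q[:,0]<50)&(col.max(1)<90)
print(m.sum())
for lo in range(-60,50,5):
    k=m&(Q[:,0]>=lo)&(Q[:,0]<lo+5)
    l=Q[k&(Q[:,1]<0)];r=Q[k&(Q[:,1]>0)]
    if len(l)>3 or len(r)>3: print(lo,len(l),len(r),[np.percentile(g[:,1],[3,97]).round(1) if len(g) else 0 for g in (l,r)], l[:,2].mean().round(1))
save('w3',im)
E
```

```text
[ 0.5189 -0.2435  0.1811] [ 1.79593954e-04  9.98082165e-01 -6.19018290e-02  3.52112928e-04]
2082
-25 81 92 [array([-38.8, -29.6]), array([28.7, 37.7])] 60.6
-20 137 132 [array([-39.1, -28.1]), array([27.5, 38. ])] 60.9
-15 139 131 [array([-37.7, -26.5]), array([26.1, 36.7])] 60.8
-10 143 144 [array([-36.4, -25.3]), array([24.5, 35.2])] 60.9
-5 151 139 [array([-34.9, -23.6]), array([23.2, 33.9])] 60.9
0 152 146 [array([-33.4, -21.8]), array([21.6, 32.4])] 60.7
5 156 155 [array([-31.8, -20.5]), array([20.4, 31.1])] 60.7
10 99 85 [array([-30.6, -21. ]), array([20.4, 29.9])] 59.5
```

View pics/w3.png

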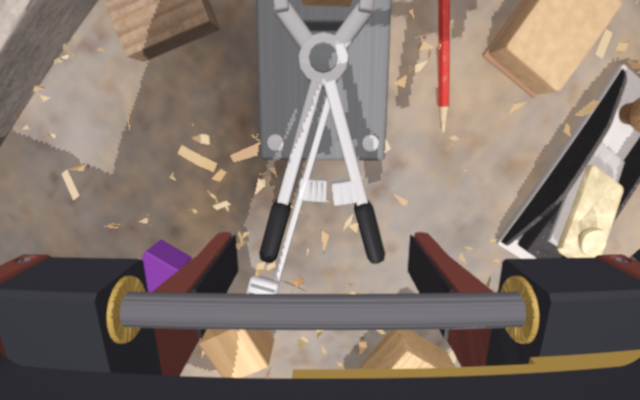

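Wrist picture: both grips, at (275,230) and (368,232), lie symmetric between the open fingers, with the measured centre 0.4 mm off. I descend to grasp height.

Request:
{"method": "drive_tool", "body": {
  "plan": [
    {"rx": 0, "ry": 0, "rz": 0, "tx": 1, "ty": -0.5, "tz": 25, "fingers": 87},
    {"rx": 0, "ry": 0, "rz": 0, "tx": 1, "ty": -0.5, "tz": 50, "fingers": 87},
    {"rx": 0, "ry": 0, "rz": 0, "tx": 1, "ty": -0.5, "tz": 66, "fingers": 87},
    {"rx": 0, "ry": 0, "rz": 0, "tx": 1, "ty": -0.5, "tz": 66, "fingers": 87},
    {"rx": 0, "ry": 0, "rz": 0, "tx": 1, "ty": -0.5, "tz": 66, "fingers": 87},
    {"rx": 0, "ry": 0, "rz": 0, "tx": 1, "ty": -0.5, "tz": 66, "fingers": 76}
  ],
  "squeeze": 6
}}

```text
time_s: 3.83
tool_pos: [0.5211, -0.2433, 0.117]
tcp_rot: [0.001, 0.998, -0.062, 0.002]
force: [-1.2, -0.0, 0.7]
opening: 0.083
grasp_force: 0.0
```

Request:
{"method": "drive_tool", "body": {
  "plan": [
    {"rx": 0, "ry": 0, "rz": 0, "tx": 0, "ty": 0, "tz": 0, "fingers": 70},
    {"rx": 0, "ry": 0, "rz": 0, "tx": 0, "ty": 0, "tz": 0, "fingers": 68},
    {"rx": 0, "ry": 0, "rz": 0, "tx": 0, "ty": 0, "tz": 0, "fingers": 66},
    {"rx": 0, "ry": 0, "rz": 0, "tx": 0, "ty": 0, "tz": 0, "fingers": 64}
  ],
  "squeeze": 6
}}

```text
time_s: 4.17
tool_pos: [0.5205, -0.2428, 0.1157]
tcp_rot: [0.0, 0.998, -0.062, 0.001]
force: [-0.7, 1.8, 5.9]
opening: 0.0645
grasp_force: 4.2
```

Request:
{"method": "drive_tool", "body": {
  "plan": [
    {"rx": 0, "ry": 0, "rz": 0, "tx": 0, "ty": 0, "tz": 0, "fingers": 63},
    {"rx": 0, "ry": 0, "rz": 0, "tx": 0, "ty": 0, "tz": 0, "fingers": 62},
    {"rx": 0, "ry": 0, "rz": 0, "tx": 0, "ty": 0, "tz": 0, "fingers": 61},
    {"rx": 0, "ry": 0, "rz": 0, "tx": 0, "ty": 0, "tz": 0, "fingers": 60}
  ],
  "squeeze": 8
}}

```text
time_s: 4.5
tool_pos: [0.5204, -0.2428, 0.1157]
tcp_rot: [0.0, 0.998, -0.062, 0.001]
force: [-2.3, 2.8, 8.0]
opening: 0.0631
grasp_force: 7.5
```

Request:
{"method": "drive_tool", "body": {
  "plan": [
    {"rx": 0, "ry": 0, "rz": 0, "tx": -0.5, "ty": -0.4, "tz": -1, "fingers": 60},
    {"rx": 0, "ry": 0, "rz": 0, "tx": -0.5, "ty": -0.4, "tz": -1, "fingers": 59},
    {"rx": 0, "ry": 0, "rz": 0, "tx": -0.5, "ty": -0.4, "tz": -1, "fingers": 58},
    {"rx": 0, "ry": 0, "rz": 0, "tx": -0.5, "ty": -0.4, "tz": -1, "fingers": 57}
  ],
  "squeeze": 10
}}

```text
time_s: 4.83
tool_pos: [0.5198, -0.2426, 0.1158]
tcp_rot: [0.001, 0.998, -0.062, 0.001]
force: [-0.6, -2.6, 5.0]
opening: 0.0589
grasp_force: 9.8
```

Request:
{"method": "drive_tool", "body": {
  "plan": [
    {"rx": 0, "ry": 0, "rz": 0, "tx": 0, "ty": 0, "tz": 0, "fingers": 56},
    {"rx": 0, "ry": 0, "rz": 0, "tx": 0, "ty": 0, "tz": 0, "fingers": 55},
    {"rx": 0, "ry": 0, "rz": 0, "tx": 0, "ty": 0, "tz": 0, "fingers": 54},
    {"rx": 0, "ry": 0, "rz": 0, "tx": 0, "ty": 0, "tz": 0, "fingers": 53}
  ],
  "squeeze": 12
}}

```text
time_s: 5.17
tool_pos: [0.5196, -0.2427, 0.1157]
tcp_rot: [0.001, 0.998, -0.062, 0.0]
force: [-0.2, -0.4, 5.6]
opening: 0.0577
grasp_force: 11.7
```

Request:
{"method": "drive_tool", "body": {
  "plan": [
    {"rx": 0, "ry": 0, "rz": 0, "tx": 0, "ty": 0, "tz": -1, "fingers": 56},
    {"rx": 0, "ry": 0, "rz": 0, "tx": 0, "ty": 0, "tz": -1, "fingers": 54},
    {"rx": 0, "ry": 0, "rz": 0, "tx": 0, "ty": 0, "tz": -1, "fingers": 53},
    {"rx": 0, "ry": 0, "rz": 0, "tx": 0, "ty": 0, "tz": -1, "fingers": 52}
  ],
  "squeeze": 14
}}

```text
time_s: 5.5
tool_pos: [0.5194, -0.2426, 0.1158]
tcp_rot: [0.0, 0.998, -0.062, 0.0]
force: [0.3, -4.2, 0.8]
opening: 0.0558
grasp_force: 13.8
```

Request:
{"method": "drive_tool", "body": {
  "plan": [
    {"rx": 0, "ry": 0, "rz": 0, "tx": 0, "ty": 0, "tz": 0, "fingers": 51},
    {"rx": 0, "ry": 0, "rz": 0, "tx": 0, "ty": 0, "tz": 0, "fingers": 50},
    {"rx": 0, "ry": 0, "rz": 0, "tx": 0, "ty": 0, "tz": 0, "fingers": 49},
    {"rx": 0, "ry": 0, "rz": 0, "tx": 0, "ty": 0, "tz": 0, "fingers": 48}
  ],
  "squeeze": 14
}}

```text
time_s: 5.83
tool_pos: [0.5194, -0.2426, 0.1158]
tcp_rot: [0.0, 0.998, -0.062, 0.0]
force: [1.1, -5.2, 0.1]
opening: 0.0556
grasp_force: 13.9
```

Request:
{"method": "drive_tool", "body": {
  "plan": [
    {"rx": 0, "ry": 0, "rz": 0, "tx": 0, "ty": 0.6, "tz": 0, "fingers": 54},
    {"rx": 0, "ry": 0, "rz": 0, "tx": 0, "ty": 0.6, "tz": 0, "fingers": 52},
    {"rx": 0, "ry": 0, "rz": 0, "tx": 0, "ty": 0.6, "tz": 0, "fingers": 50},
    {"rx": 0, "ry": 0, "rz": 0, "tx": 0, "ty": 0.6, "tz": 0, "fingers": 49}
  ],
  "squeeze": 15
}}

```text
time_s: 6.17
tool_pos: [0.519, -0.2426, 0.1158]
tcp_rot: [-0.0, 0.998, -0.062, -0.001]
force: [-2.2, -1.8, 2.7]
opening: 0.0508
grasp_force: 14.5
```

Request:
{"method": "drive_tool", "body": {
  "plan": [
    {"rx": 0, "ry": 0, "rz": 0, "tx": 0, "ty": 0, "tz": 0, "fingers": 50},
    {"rx": 0, "ry": 0, "rz": 0, "tx": 0, "ty": 0, "tz": 0, "fingers": 49},
    {"rx": 0, "ry": 0, "rz": 0, "tx": 0, "ty": 0, "tz": 0, "fingers": 48},
    {"rx": 0, "ry": 0, "rz": 0, "tx": 0, "ty": 0, "tz": 0, "fingers": 47}
  ],
  "squeeze": 16
}}

```text
time_s: 6.5
tool_pos: [0.519, -0.2427, 0.1158]
tcp_rot: [-0.0, 0.998, -0.062, -0.001]
force: [-4.7, -0.8, 3.6]
opening: 0.0508
grasp_force: 15.3
```

Request:
{"method": "drive_tool", "body": {
  "plan": [
    {"rx": 0, "ry": 0, "rz": 0, "tx": -0.5, "ty": 0, "tz": 0, "fingers": 49},
    {"rx": 0, "ry": 0, "rz": 0, "tx": -0.5, "ty": 0, "tz": 0, "fingers": 48},
    {"rx": 0, "ry": 0, "rz": 0, "tx": -0.5, "ty": 0, "tz": 0, "fingers": 47},
    {"rx": 0, "ry": 0, "rz": 0, "tx": -0.5, "ty": 0, "tz": 0, "fingers": 46}
  ],
  "squeeze": 17
}}

```text
time_s: 6.83
tool_pos: [0.5189, -0.2426, 0.1158]
tcp_rot: [-0.0, 0.998, -0.062, -0.0]
force: [-3.9, -0.9, 1.7]
opening: 0.0509
grasp_force: 16.4
```

Request:
{"method": "drive_tool", "body": {
  "plan": [
    {"rx": 0, "ry": 0, "rz": 0, "tx": 0, "ty": 0, "tz": 0, "fingers": 48},
    {"rx": 0, "ry": 0, "rz": 0, "tx": 0, "ty": 0, "tz": 0, "fingers": 47},
    {"rx": 0, "ry": 0, "rz": 0, "tx": 0, "ty": 0, "tz": 0, "fingers": 46},
    {"rx": 0, "ry": 0, "rz": 0, "tx": 0, "ty": 0, "tz": 0, "fingers": 45}
  ],
  "squeeze": 18
}}

```text
time_s: 7.17
tool_pos: [0.5188, -0.2426, 0.1158]
tcp_rot: [-0.0, 0.998, -0.062, -0.0]
force: [-3.0, -0.6, 2.1]
opening: 0.0504
grasp_force: 17.4
```

```bash
python3 - <<'E'
from h import *
for i in ('wrist','scene'):
    im,de=manip.grab_frame(i); 
    a=im[0:260,150:490] if i=='wrist' else im[150:235,230:360]
    save(i+'_sq',cv2.resize(a,None,fx=2 if i=='wrist' else 5,fy=2 if i=='wrist' else 5,interpolation=2))
E
```

```text
(no output)
```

View pics/wrist_sq.png

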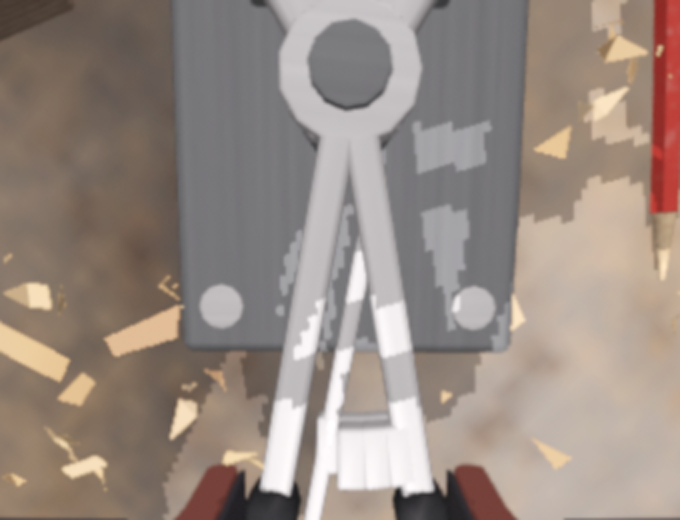

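Only the pivot (crop 350,65), the legs and the ratchet show here; the block is out of frame. I measure the handle angle from the leg centre lines.

```bash
python3 - <<'E'
from h import *
C=cal('wrist'); im,de=manip.grab_frame('wrist')
def P(c,r):
    u,v=150+c/2,r/2; o,d=ray(C,(u,v)); return (o+d*de[int(v),int(u)])
pv=P(350,65); print('pivot',pv.round(4))
for a,b in (((287,450),(409,450)),((283,470),(411,470)),((320,220),(379,220))):
    A,B=P(*a),P(*b); u=A-P(350,65);w=B-P(350,65)
    ang=np.arctan2(u[1],u[0])-np.arctan2(w[1],w[0]); ang=(ang+np.pi)%(2*np.pi)-np.pi
    print(A.round(4),B.round(4),'sep at 100mm',round(200*np.sin(abs(ang)/2),1))
E
```

```text
pivot [ 0.6136 -0.2558  0.0632]
[ 0.5408 -0.2333  0.058 ] [ 0.5376 -0.2591  0.0582] sep at 100mm 34.1
[ 0.5366 -0.2318  0.0586] [ 0.5333 -0.259   0.059 ] sep at 100mm 34.0
[ 0.587  -0.2466  0.0581] [ 0.5855 -0.2581  0.0585] sep at 100mm 41.1
```

View pics/scene_sq.png

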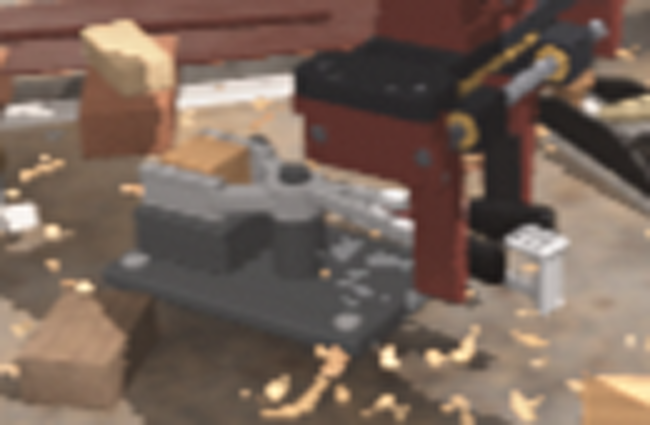

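Request:
{"method": "drive_tool", "body": {
  "plan": [
    {"rx": 0, "ry": 0, "rz": 0, "tx": -0.5, "ty": 0, "tz": 0, "fingers": 48},
    {"rx": 0, "ry": 0, "rz": 0, "tx": -0.5, "ty": 0, "tz": 0, "fingers": 47},
    {"rx": 0, "ry": 0, "rz": 0, "tx": -0.5, "ty": 0, "tz": 0, "fingers": 46},
    {"rx": 0, "ry": 0, "rz": 0, "tx": -0.5, "ty": 0, "tz": 0, "fingers": 45}
  ],
  "squeeze": 19
}}

```text
time_s: 7.65
tool_pos: [0.5186, -0.2426, 0.1158]
tcp_rot: [-0.0, 0.998, -0.062, 0.0]
force: [-0.8, 0.3, 0.9]
opening: 0.0492
grasp_force: 18.6
```

Request:
{"method": "drive_tool", "body": {
  "plan": [
    {"rx": 0, "ry": 0, "rz": 0, "tx": 0, "ty": 0, "tz": 0, "fingers": 47},
    {"rx": 0, "ry": 0, "rz": 0, "tx": 0, "ty": 0, "tz": 0, "fingers": 46},
    {"rx": 0, "ry": 0, "rz": 0, "tx": 0, "ty": 0, "tz": 0, "fingers": 45},
    {"rx": 0, "ry": 0, "rz": 0, "tx": 0, "ty": 0, "tz": 0, "fingers": 44}
  ],
  "squeeze": 20.5
}}

```text
time_s: 7.98
tool_pos: [0.5186, -0.2426, 0.1159]
tcp_rot: [-0.0, 0.998, -0.062, 0.0]
force: [0.5, 0.9, 0.5]
opening: 0.0487
grasp_force: 20.2
```

Request:
{"method": "drive_tool", "body": {
  "plan": [
    {"rx": 0, "ry": 0, "rz": 0, "tx": 0, "ty": 0, "tz": 0, "fingers": 46},
    {"rx": 0, "ry": 0, "rz": 0, "tx": 0, "ty": 0, "tz": 0, "fingers": 45},
    {"rx": 0, "ry": 0, "rz": 0, "tx": 0, "ty": 0, "tz": 0, "fingers": 44},
    {"rx": 0, "ry": 0, "rz": 0, "tx": 0, "ty": 0, "tz": 0, "fingers": 43},
    {"rx": 0, "ry": 0, "rz": 0, "tx": 0, "ty": 0, "tz": 0, "fingers": 43}
  ],
  "squeeze": 21.5
}}

```text
time_s: 8.4
tool_pos: [0.5185, -0.2426, 0.1159]
tcp_rot: [-0.0, 0.998, -0.062, 0.0]
force: [2.0, 1.0, -2.1]
opening: 0.0485
grasp_force: 21.3
```

Request:
{"method": "drive_tool", "body": {
  "plan": [
    {"rx": 0, "ry": 0, "rz": 0, "tx": 0, "ty": 0, "tz": 0, "fingers": 43},
    {"rx": 0, "ry": 0, "rz": 0, "tx": 0, "ty": 0, "tz": 0, "fingers": 43},
    {"rx": 0, "ry": 0, "rz": 0, "tx": 0, "ty": 0, "tz": 0, "fingers": 43}
  ],
  "squeeze": 21.5
}}

```text
time_s: 8.65
tool_pos: [0.5185, -0.2426, 0.1159]
tcp_rot: [-0.0, 0.998, -0.062, 0.0]
force: [2.3, 0.8, -1.8]
opening: 0.0486
grasp_force: 21.4
```

The handles stopped yielding at 48.6 mm as the force rose to 21 N, so the plug should be home. I let go gradually and lift away.

Request:
{"method": "drive_tool", "body": {
  "plan": [
    {"rx": 0, "ry": 0, "rz": 0, "tx": 0, "ty": 0, "tz": 0, "fingers": 50},
    {"rx": 0, "ry": 0, "rz": 0, "tx": 0, "ty": 0, "tz": 0, "fingers": 54},
    {"rx": 0, "ry": 0, "rz": 0, "tx": 0, "ty": 0, "tz": 0, "fingers": 60},
    {"rx": 0, "ry": 0, "rz": 0, "tx": 0, "ty": 0, "tz": 0, "fingers": 70},
    {"rx": 0, "ry": 0, "rz": 0, "tx": 0, "ty": 0, "tz": 0, "fingers": 80},
    {"rx": 0, "ry": 0, "rz": 0, "tx": 0, "ty": 0, "tz": 0, "fingers": 80},
    {"rx": 0, "ry": 0, "rz": 0, "tx": 0, "ty": 0, "tz": -30, "fingers": 80},
    {"rx": 0, "ry": 0, "rz": 0, "tx": 10, "ty": 0, "tz": -70, "fingers": 80},
    {"rx": 0, "ry": 0, "rz": 0, "tx": 25, "ty": 0, "tz": -110, "fingers": 80},
    {"rx": 0, "ry": 0, "rz": 0, "tx": 25, "ty": 0, "tz": -140, "fingers": 80}
  ]
}}

```text
time_s: 9.48
tool_pos: [0.5444, -0.2459, 0.2589]
tcp_rot: [0.0, 0.998, -0.062, 0.001]
force: [1.5, -1.2, 0.7]
opening: 0.08
grasp_force: 0.0
```

Request:
{"method": "drive_tool", "body": {
  "plan": [
    {"rx": 0, "ry": 0, "rz": 0, "tx": 0, "ty": 0, "tz": 0, "fingers": 40},
    {"rx": 0, "ry": 0, "rz": 0, "tx": 0, "ty": 0, "tz": 0, "fingers": 20},
    {"rx": 0, "ry": 0, "rz": 0, "tx": 0, "ty": 0, "tz": 0, "fingers": 0}
  ]
}}

```text
time_s: 9.73
tool_pos: [0.5429, -0.2458, 0.255]
tcp_rot: [-0.0, 0.998, -0.062, -0.001]
force: [0.1, 0.4, -0.8]
opening: 0.0635
grasp_force: 0.0
```

```bash
cat > m.py <<'E'
import sys
from h import *
C=cal('wrist'); im,de=manip.grab_frame('wrist'); s=manip.get_state(); p=np.array(s['tool_pos']); K,d,R,t=C
print(s['time_s'],p.round(4),np.round(s['tcp_rot'],4),np.abs(s['joint_vel']).max().round(3),s['opening'])
vv,uu=np.mgrid[0:400,0:640]; n=cv2.undistortPoints(np.stack([uu,vv],-1).reshape(-1,1,2).astype(float),K,d)[:,0]; z=de.reshape(-1)
X=(np.c_[n*z[:,None],z]-t)@R; col=im.reshape(-1,3).astype(int)
a=np.radians(-7.0); ex=np.array([np.cos(a),np.sin(a)]); ey=np.array([-np.sin(a),np.cos(a)])
D=X[:,:2]-np.array([.614,-.2558]); Q=np.c_[D@ex,D@ey,X[:,2]]*1000   # press frame
ok=(z>0)&(np.abs(Q[:,1])<60)
m=ok&(Q[:,2]>56)&(Q[:,2]<68)&(Q[:,0]>-126)&(Q[:,0]<-86)&(col.max(1)<90)
for g,nm in ((m&(Q[:,1]>0),'hl'),(m&(Q[:,1]<0),'hr')):
    if g.sum()>10: c=np.polyfit(Q[g,0],Q[g,1],1); print(nm,g.sum(),'y at x=-98:',np.polyval(c,-98).round(1),'slope',c[0].round(3))
m=ok&(Q[:,2]>70)&(Q[:,2]<80)&(Q[:,0]>-165)&(Q[:,0]<-115)
if m.sum()>5: print('tab',m.sum(),Q[m].mean(0).round(1),np.percentile(Q[m],[2,98],axis=0).round(1).tolist(),'world',X[m].mean(0).round(4))
m=ok&(Q[:,2]>54)&(Q[:,2]<70)&(Q[:,0]>30)&(Q[:,0]<75)&(col[:,0]-col[:,2]>50)
if m.sum()>5: print('block',m.sum(),Q[m].mean(0).round(1),np.percentile(Q[m],[2,98],axis=0).round(1).tolist())
q=proj(C,np.array([.664,-.262,.05]))[0].round().astype(int); print(q)
save(sys.argv[1]+'_full',im)
y0=max(0,q[1]-50);x0=max(0,q[0]-60); save(sys.argv[1],cv2.resize(im[y0:y0+230,x0:x0+130],None,fx=2.6,fy=2.6,interpolation=2))
E
python3 m.py r1
```

```text
9.7833 [ 0.5426 -0.2456  0.2539] [-6.000e-04  9.981e-01 -6.180e-02 -1.400e-03] 0.015 0.05964242360595517
hl 538 y at x=-98: 19.1 slope -0.184
hr 521 y at x=-98: -16.9 slope 0.166
tab 520 [-138.1   24.    74.9] [[-149.4, 14.9, 72.1], [-127.9, 32.9, 76.7]] world [ 0.4798 -0.2152  0.0749]
block 1807 [51.1  0.7 61.6] [[35.4, -13.4, 59.4], [66.7, 15.0, 63.2]]
[323  43]
```

View pics/r1.png

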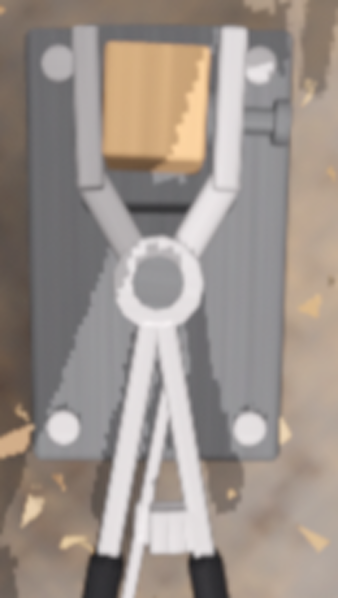

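The ratchet holds: handle gap about 36 mm, which is the 2nd tooth. The block (crop 155,105) sits between the jaws with no plug visible on its left side. I check closer that the plug is flush before opening.

Request:
{"method": "drive_tool", "body": {
  "plan": [
    {"rx": 0, "ry": 0, "rz": 0, "tx": 30, "ty": -3, "tz": 28, "fingers": 0},
    {"rx": 0, "ry": 0, "rz": 0, "tx": 58, "ty": -3, "tz": 56, "fingers": 0},
    {"rx": 0, "ry": 0, "rz": 0, "tx": 58, "ty": -3, "tz": 80, "fingers": 0},
    {"rx": 0, "ry": 0, "rz": 0, "tx": 58, "ty": -3, "tz": 80, "fingers": 0},
    {"rx": 0, "ry": 0, "rz": 0, "tx": 58, "ty": -3, "tz": 80, "fingers": 0},
    {"rx": 0, "ry": 0, "rz": 0, "tx": 58, "ty": -3, "tz": 80, "fingers": 0}
  ]
}}

```text
time_s: 10.28
tool_pos: [0.6007, -0.25, 0.1768]
tcp_rot: [0.0, 0.998, -0.062, 0.0]
force: [-0.1, 0.5, 0.3]
opening: 0.0193
grasp_force: 0.0
```

```bash
python3 - <<'E'
from h import *
C=cal('wrist'); im,de=manip.grab_frame('wrist'); s=manip.get_state(); print(s['tool_pos'])
q=proj(C,np.array([.664,-.262,.062]))[0].round().astype(int); print(q)
y0=max(0,q[1]-55);x0=q[0]-70
save('c1',cv2.resize(im[y0:y0+120,x0:x0+140],None,fx=5,fy=5,interpolation=2))
E
```

```text
[ 0.6010864  -0.25025408  0.17821964]
[329 119]
```

View pics/c1.png

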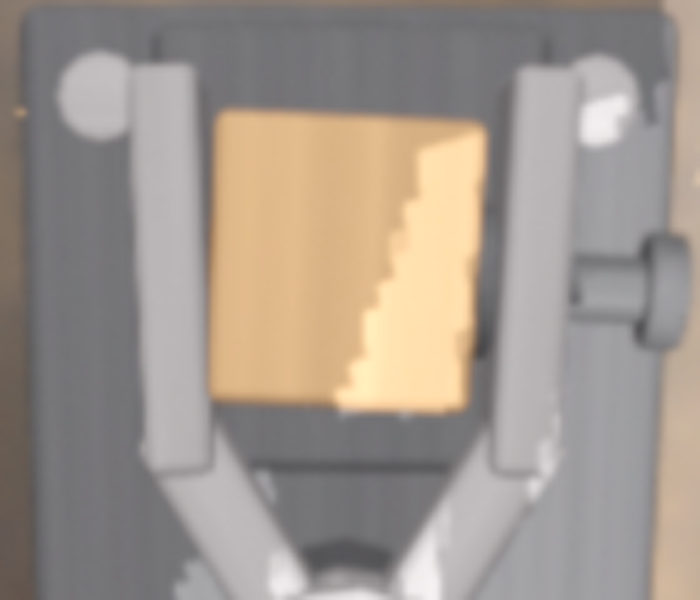

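Close view: the block (crop 345,260) has its left face against the +y jaw at (205,300) with no plug showing, so the plug is flush; the pad at (487,280) is on the right. Next I place the closed fingers above the tab.

Request:
{"method": "drive_tool", "body": {
  "plan": [
    {"rx": 0, "ry": 0, "rz": 0, "tx": -40, "ty": -8, "tz": 0, "fingers": 0},
    {"rx": 0, "ry": 0, "rz": 0, "tx": -80, "ty": -16, "tz": 0, "fingers": 0},
    {"rx": 0, "ry": 0, "rz": 0, "tx": -124.5, "ty": -24, "tz": 0, "fingers": 0},
    {"rx": 0, "ry": 0, "rz": 0, "tx": -124.5, "ty": -24, "tz": 0, "fingers": 0},
    {"rx": 0, "ry": 0, "rz": 0, "tx": -124.5, "ty": -24, "tz": 0, "fingers": 0},
    {"rx": 0, "ry": 0, "rz": 0, "tx": -124.5, "ty": -24, "tz": 0, "fingers": 0},
    {"rx": 0, "ry": 0, "rz": 0, "tx": -124.5, "ty": -24, "tz": 0, "fingers": 0}
  ]
}}

```text
time_s: 10.92
tool_pos: [0.4819, -0.2115, 0.1783]
tcp_rot: [0.001, 0.998, -0.062, 0.002]
force: [-0.2, -0.8, 0.9]
opening: 0.0003
grasp_force: 0.0
```

```bash
python3 -c "
from cell import manip;s=manip.get_state();print(s['time_s'],s['tool_pos'],s['tcp_rot'],s['force'],s['opening'])"
```

```text
10.9167 [ 0.48188367 -0.21150932  0.17827187] [ 8.75173427e-04  9.98090247e-01 -6.17312266e-02  2.08530578e-03] [-0.15220841 -0.75416954  0.93926993] 0.0003071549180847286
```

Request:
{"method": "drive_tool", "body": {
  "plan": [
    {"rx": 0, "ry": 0, "rz": 0, "tx": -1.5, "ty": 0, "tz": 12, "fingers": 0},
    {"rx": 0, "ry": 0, "rz": 0, "tx": -1.5, "ty": 0, "tz": 19, "fingers": 0},
    {"rx": 0, "ry": 0, "rz": 0, "tx": -1.5, "ty": 0, "tz": 21, "fingers": 0},
    {"rx": 0, "ry": 0, "rz": 0, "tx": -1.5, "ty": 0, "tz": 21, "fingers": 0},
    {"rx": 0, "ry": 0, "rz": 0, "tx": -1.5, "ty": 0, "tz": 21, "fingers": 0}
  ]
}}

```text
time_s: 11.33
tool_pos: [0.4792, -0.2106, 0.1541]
tcp_rot: [-0.0, 0.998, -0.062, -0.001]
force: [-0.5, 0.2, -0.5]
opening: 0.0003
grasp_force: 0.0
```

Request:
{"method": "drive_tool", "body": {
  "plan": [
    {"rx": 0, "ry": 0, "rz": 0, "tx": 0, "ty": 0, "tz": 1, "fingers": 0},
    {"rx": 0, "ry": 0, "rz": 0, "tx": 0, "ty": 0, "tz": 2, "fingers": 0},
    {"rx": 0, "ry": 0, "rz": 0, "tx": 0, "ty": 0, "tz": 3, "fingers": 0},
    {"rx": 0, "ry": 0, "rz": 0, "tx": 0, "ty": 0, "tz": 3, "fingers": 0}
  ]
}}

```text
time_s: 11.67
tool_pos: [0.4793, -0.2107, 0.1525]
tcp_rot: [0.0, 0.998, -0.062, 0.0]
force: [-0.6, 0.3, 5.0]
opening: 0.0004
grasp_force: 2.2
```

Request:
{"method": "drive_tool", "body": {
  "plan": [
    {"rx": 0, "ry": 0, "rz": 0, "tx": 0, "ty": 0, "tz": 0.7, "fingers": 0},
    {"rx": 0, "ry": 0, "rz": 0, "tx": 0, "ty": 0, "tz": 1.5, "fingers": 0},
    {"rx": 0, "ry": 0, "rz": 0, "tx": 0, "ty": 0, "tz": 1.5, "fingers": 0}
  ]
}}

```text
time_s: 11.92
tool_pos: [0.4791, -0.2106, 0.1505]
tcp_rot: [-0.0, 0.998, -0.062, 0.0]
force: [-1.6, 0.1, 4.2]
opening: 0.0002
grasp_force: 2.2
```

Request:
{"method": "drive_tool", "body": {
  "plan": [
    {"rx": 0, "ry": 0, "rz": 0, "tx": 0, "ty": 0, "tz": 0.7, "fingers": 0},
    {"rx": 0, "ry": 0, "rz": 0, "tx": 0, "ty": 0, "tz": 1.5, "fingers": 0},
    {"rx": 0, "ry": 0, "rz": 0, "tx": 0, "ty": 0, "tz": 1.5, "fingers": 0}
  ]
}}

```text
time_s: 12.17
tool_pos: [0.479, -0.2106, 0.1491]
tcp_rot: [0.0, 0.998, -0.062, -0.0]
force: [-1.6, 0.5, 5.6]
opening: 0.0004
grasp_force: 2.9
```

Request:
{"method": "drive_tool", "body": {
  "plan": [
    {"rx": 0, "ry": 0, "rz": 0, "tx": 0, "ty": 0, "tz": 0.8, "fingers": 0},
    {"rx": 0, "ry": 0, "rz": 0, "tx": 0, "ty": 0, "tz": 0.8, "fingers": 0}
  ]
}}

```text
time_s: 12.33
tool_pos: [0.479, -0.2107, 0.1484]
tcp_rot: [0.0, 0.998, -0.062, 0.0]
force: [-0.7, 1.2, 6.4]
opening: 0.0003
grasp_force: 3.1
```

```bash
python3 m.py p1; python3 - <<'E'
from h import *
r=None
im,_=manip.grab_frame('top'); r=manip.landmark_of('handle_l','top'); C=cal('top')
print([(atz(C,a['location'],.053).round(3),round(a['conf'],2)) for a in r[:4]])
E
```

```text
12.3833 [ 0.4791 -0.2107  0.1485] [ 1.000e-04  9.981e-01 -6.170e-02  2.000e-04] 0.001 0.0006490708063864041
hl 1558 y at x=-98: 29.9 slope -0.285
hr 1493 y at x=-98: -26.3 slope 0.262
tab 262 [-130.    28.2   75.2] [[-131.5, 19.2, 70.1], [-129.3, 36.9, 79.9]] world [ 0.4884 -0.2119  0.0752]
[ 381 -149]
[(array([ 0.519, -0.272,  0.053]), 0.78)]
```

The legs have sprung fully open (handle gap 56 mm). I lift off and check.

Request:
{"method": "drive_tool", "body": {
  "plan": [
    {"rx": 0, "ry": 0, "rz": 0, "tx": 0, "ty": 0, "tz": -6, "fingers": 0},
    {"rx": 0, "ry": 0, "rz": 0, "tx": 0, "ty": 0, "tz": -25, "fingers": 0},
    {"rx": 0, "ry": 0, "rz": 0, "tx": 20, "ty": 0, "tz": -60, "fingers": 0},
    {"rx": 0, "ry": 0, "rz": 0, "tx": 50, "ty": 15, "tz": -80, "fingers": 0},
    {"rx": 0, "ry": 0, "rz": 0, "tx": 70, "ty": 30, "tz": -100, "fingers": 0},
    {"rx": 0, "ry": 0, "rz": 0, "tx": 70, "ty": 30, "tz": -100, "fingers": 0},
    {"rx": 0, "ry": 0, "rz": 0, "tx": 70, "ty": 30, "tz": -100, "fingers": 0}
  ]
}}

```text
time_s: 13.07
tool_pos: [0.5453, -0.2496, 0.2479]
tcp_rot: [-0.0, 0.998, -0.062, -0.0]
force: [-0.4, 0.5, -0.3]
opening: 0.0004
grasp_force: 0.0
```

```bash
python3 m.py f1
```

```text
13.1167 [ 0.5445 -0.2489  0.2468] [-5.000e-04  9.981e-01 -6.190e-02 -1.000e-03] 0.048 0.0007086575274832957
hl 510 y at x=-98: 29.9 slope -0.293
hr 483 y at x=-98: -27.5 slope 0.264
block 1854 [51.1  0.8 61.6] [[35.9, -13.7, 59.7], [66.5, 14.9, 63.1]]
[319  46]
```

View pics/f1.png

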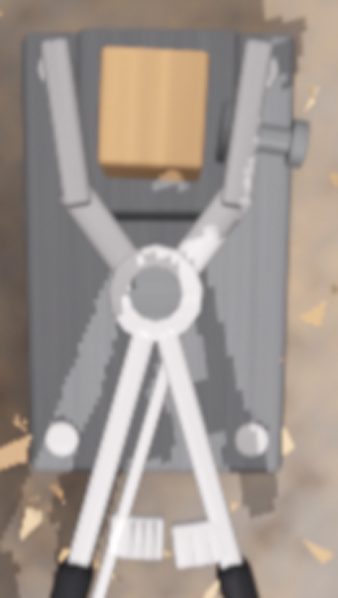

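The press is fully open. The block (crop 153,108) stands on its bed with no plug protruding at its left face (100,108), and the gripper is clear.

```bash
python3 -c "
from cell import manip;print(manip.close_job())"
```

```text
the job is handed in; nothing more can be done
None
```

The job is handed in: the plug looked flush in the pictures, the ratchet held on its 2nd tooth after I let go, the tab press sprang the press fully open (56 mm), and the block stands on its bed; the simulator gave no verdict.

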